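# Unlock the sample case and present its shackle to the seal reader

## Task

Unlock the locked sample case: turn the black dial, clicking from notch to notch, until its pointer lines up with the raised index ridge on the lock's deck and sits in that notch, and leave it there. Then pull the steel shackle straight up out of the lock and present it to the seal reader: hold it still and upright with its legs pointing down, over the middle of the reader's round pad and about 50 mm above it. Finish while holding it there, without setting it down, and do not disturb the vial, the pan or the spatula.

Things in the scene. Friction and masses are not known exactly. Their poses are not given: they have to be found in the camera images.
- case: Fixed: grey lock housing 96 (x) x 176 (y) x 75 mm high with a flat dark deck on top; behind it (+x) a low sample case 190 x 240 mm, as high as the deck. Origin under the housing's middle, on the work surface; -x face looks to the robot. Dial axis at (0, -40) mm, shackle middle at (0, +44) mm. A 12 mm high plunger block stands on the deck 34 to 48 mm from the dial's axis, on its +x side.
- dial (a joint): Dial angle in rad, grows clockwise seen from above, -0.15 to 3.7. Clicks into a notch every 30 degrees (0, 0.524, 1.047 ...); about 0.07 N m carries it over a click; let go, it settles in the nearest notch. At 2.618 the pointer faces the index ridge (the case's -x direction): only there (within about 0.1) is the shackle free, elsewhere a cam stops it after about 3 mm of lift.
- dial_grip (a point): On the dial's axis at gripping height, 32 mm above the deck. The dial is a scalloped disc 55 mm across, 12 mm high, with an upright grip bar on it, 44 mm long, 14 mm thick, from 12 to 42 mm above the deck, centred on the axis and running along the horizontal line from here to dial_pointer. Axes turn with the dial.
- dial_pointer (a point): Tip of the dial's pointer nose, 32 mm from the axis and 16 mm above the deck, at one end of the grip bar; the nose is 6 mm wide, its top white; a white line on the bar's top lies over the same end.
- shackle: Loose steel U, 250 g: two round 10 mm legs at y = -22 and +22 mm, equally long, joined by a top bar along y; z up towards the bar. Origin midway between the legs, level with their lower ends; the leg at y = -22 has an 8 mm square foot reaching to y = -52. Locked: origin 45 mm below the deck, axes parallel to the case's. 45 mm of straight lift clears the lock (1 to 2 mm clearance around it).
- shackle_bar (a point): Middle of the shackle's top bar: round, 10 mm thick, 32 mm of it straight, 93 mm above the shackle's origin and 48 mm above the deck when locked. A flat hasp strap 22 mm wide lies under it on the deck.
- reader: Fixed seal reader: white block 120 x 120 x 28 mm with a round grey pad 92 mm across, 2 mm high. Origin under its middle on the work surface.
- reader_top (a point): Middle of the reader's pad, on its upper face, 30 mm above the work surface. The shackle's origin is to be held over it.
- vial: Bystander: closed white sample vial, 40 mm across, 55 mm high, standing near the reader. Origin under its middle.
- pan: Bystander: shallow aluminium sample pan, 90 mm across, 14 mm high, near the reader. Origin under its middle.
- spatula: Bystander: steel spoon-ended spatula, 150 mm long, lying on the work surface between the case and the reader, along its x axis.
- index_ridge (a point): Raised light index ridge on the lock's dark deck, 13 mm long (pointing to the dial's axis), 5 wide, 4 high, 38 mm from the dial's axis on its -x side. This point is the middle of its top.

How it is judged:
By the outcome, as a careful person would: the job done as asked, in the order asked, and still so for the second after the job is handed in, while the arm keeps its last pose, push and grip.
It also fails if it takes over 70 s, if anything falls off the work surface, if the arm or the gripper's body presses on something with over 40 N, if the wrist force passes 120 N, or if a joint passes its speed limit or range.

## Robot

A 6-joint arm with a two-finger parallel gripper is mounted at the origin on the work surface. World frame = base frame: x ahead of the robot, y to its left, z up, the work surface at z = 0. Lengths are in m, angles in rad, forces in N, time in s.
With the tool pointing down it reaches from about 0.35 to 0.775 m from the base axis. Payload 7.3 kg.
Tool frame: the origin (TCP) lies at the very end of the fingers, on their centre line; the grasp point (between the pads) lies 19 mm behind it; x points along the fingers, y is the direction in which the jaws open and shut, and the axes are right-handed (so a half turn about x gives the same grasp; the last joint's range is limited). The gripper opens to 92 mm and grips with 3 to 60 N. Pads are 19 mm wide; open, the fingers measure 130 mm over their backs; the gripper's body (75 mm by 190 mm) begins 47 mm behind the grasp point.
Start: joints at [-1.428, 0.342, 1.524, -0, 1.275, -0.146], TCP at [0.15, -0.503, 0.227] pointing down, gripper open.
Joint ranges: [-2.53, 2.53], [-0.77, 2.02], [0.04, 2.7], [-1, 4.14], [0.28, 2.66], [-3.11, 3.11]. Speed limits (rad/s): [2.57, 2.57, 3.14, 3.14, 3.14, 3.14].

## Interface

Orientations are given as [roll, pitch, yaw] about the fixed x, y, z axes, in that order (R = Rz(yaw) Ry(pitch) Rx(roll)).
In Python, from cell import robot gives the robot as it stands.
- The arm moves only by the tool play_rows, never from a script. Its argument "moves" is a list that holds one entry, the list of rows, each a list of 5 numbers: the shift along the tool's x, y, z in m, then the turn about the tool's x in degrees, then the opening, from -1 (shut) to 1 (fully open), so that 0 is half open. A call has exactly 10 rows; each row shifts and turns the pose as measured when the row begins, along the tool's axes as they then stand; what a row does not reach is not made up. A row lasts 1/10 s, in which the tool goes at most 50 mm and 8.59 degrees, less where a joint would pass 70% of its speed; a pose out of reach is approached as far as the arm can. A call with a gripper value outside its range is refused whole. The fingers move at their own pace and stop on an object; "grip_force" is the grip in N (left out, the last holds). Time passes only in rows, so rows that do not move let the fingers close, or fill a call up. It gives the time, the measured TCP pose, the force and the opening at its end, in the units of the state.
- robot.observe(): the state, without advancing time (a new reading comes with each control period).
- robot.read_camera(name): name is "side" or "top" or "wrist"; returns the picture (480x640x3 uint8, red, green, blue); there is no depth.
- robot.get_calibration(name): a dict with "mtx" (3x3 intrinsics, pixels), "view" (4x4, takes a point from world to camera coordinates). Camera axes: x right, y up, looking along -z (the intrinsics and any distortion apply to the point x, -y, -z); pixel columns grow to the right and rows downward; lengths in m; the calibration is good to about 2 mm. A picture is of the moment at which its call begins: read the wrist's pose just before it. get_calibration takes no time and is no camera call; for the wrist camera it gives the pose at the moment of the call.
- robot.hand_in(): hands the job in, once; it reports no verdict.
Trained networks look in the newest picture that a camera, given by its name, has taken for a name from the list of things; names that differ only in an ending like _2 or _b are one class to them, and where a whole thing is asked for, a point or a joint stands for the part that bears it (a point fixed in the world has none). Each returns a list of dicts, best first, with "score" (0 to 1); they miss things now and then, are a little off and sometimes report something else, mostly with a low value. They report only what shows in the picture. A call takes as long as a camera call.
- robot.spot_in(camera, label): "point" ([column, row] in pixels, amid what is visible of it).
The state is a dict: "time": time; "qpos": joint angles; "qvel": joint speeds; "joint_efforts": joint torques, N m; "tool_pos": TCP position; "tool_rot": TCP orientation; "contact_force": force on the tool from outside, world axes, zero at the start; "torque": the same for the moment, N m; "opening": finger opening in m.
Only numpy, scipy, OpenCV 4.12 (cv2) and the standard library are available. Lean on these libraries where they do the work, as an engineer would, in place of code of your own. Each camera call takes 0.05 s, during which the arm holds its last target.

## Working session

There is one attempt and no reset: what is moved stays moved. The work goes in short steps, Python scripts to look and compute and a tool call to move; the robot and the scene stay as the last step left them, time stands still between calls to the robot, and variables do not carry over. Pictures are saved under pics/ and viewed, and the job is handed in when it is done.

Besides the shell and the picture viewer there is one more tool, called after ">>>" in YAML: its name, and indented under it one key for each argument. play_rows: Moves the arm, as the interface text tells. Its arguments: {"type":"object","properties":{"moves":{"type":"array"},"grip_force":{"type":"number"}},"required":["moves"]}

```bash
mkdir -p pics; ls; python3 - <<'E'
from cell import robot
import cv2
for n in ["top","side","wrist"]:
    im=robot.read_camera(n); cv2.imwrite(f"pics/{n}0.png",im[:,:,::-1])
    c=robot.get_calibration(n); print(n,c)
    for l in ["case","dial_grip","dial_pointer","shackle","shackle_bar","reader","reader_top","index_ridge","vial","pan","spatula"]:
        print(l,[( [round(float(v)) for v in d["point"]],round(d["score"],2)) for d in robot.spot_in(n,l)[:2]])
print(robot.observe())
E
```

```text
pics
top {'mtx': array([[556.17957437,   0.        , 318.20667771],
       [  0.        , 556.17957437, 225.49191637],
       [  0.        ,   0.        ,   1.        ]]), 'view': array([[-0.01642705, -0.99983706, -0.00748315, -0.00253655],
       [ 0.98927722, -0.01733891,  0.14501706, -0.57798674],
       [-0.14512319, -0.00502071,  0.98940086, -1.17358254],
       [ 0.        ,  0.        ,  0.        ,  1.        ]])}
case [([414, 190], 0.88)]
dial_grip [([429, 241], 0.61)]
dial_pointer [([426, 241], 0.87)]
shackle [([394, 228], 0.45)]
shackle_bar []
reader [([223, 255], 0.81)]
reader_top [([220, 258], 0.72)]
index_ridge [([416, 191], 0.94), ([389, 231], 0.29)]
vial [([195, 191], 0.82)]
pan [([250, 184], 0.57)]
spatula [([318, 272], 0.81)]
side {'mtx': array([[494.09773517,   0.        , 322.31817566],
       [  0.        , 494.09773517, 241.74244579],
       [  0.        ,   0.        ,   1.        ]]), 'view': array([[ 0.95789372, -0.28656384,  0.01791064, -0.53688657],
       [ 0.17643684,  0.63669093,  0.75066284, -0.15586543],
       [-0.22651637, -0.71589512,  0.66044266, -
[... 1058 characters left out ...]
_top []
index_ridge []
vial []
pan []
spatula []
{'time': 1.8, 'qpos': array([-1.42798089e+00,  3.41982181e-01,  1.52410212e+00, -3.71525300e-05,
        1.27540481e+00, -1.46002425e-01]), 'qvel': array([-0.00099343, -0.00027154, -0.00033682,  0.0013259 ,  0.00057804,
       -0.00051963]), 'joint_efforts': array([ 1.22317492e-04, -4.31127226e+01, -2.44474304e+01,  7.19060074e-02,
        4.83359734e-02,  1.14253439e-05]), 'tool_pos': array([ 0.14954139, -0.50326716,  0.22674902]), 'tool_rot': array([ 1.09413241,  1.57068685, -1.75863157]), 'contact_force': array([-0.33596916,  0.27943953, -0.106573  ]), 'torque': array([-0.03589317, -0.05772274, -0.05123338]), 'opening': 0.09159812118408994}
```

View pics/top0.png

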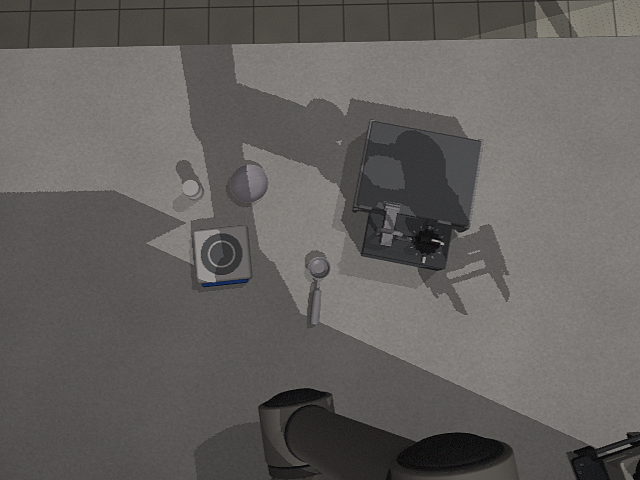

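View pics/side0.png

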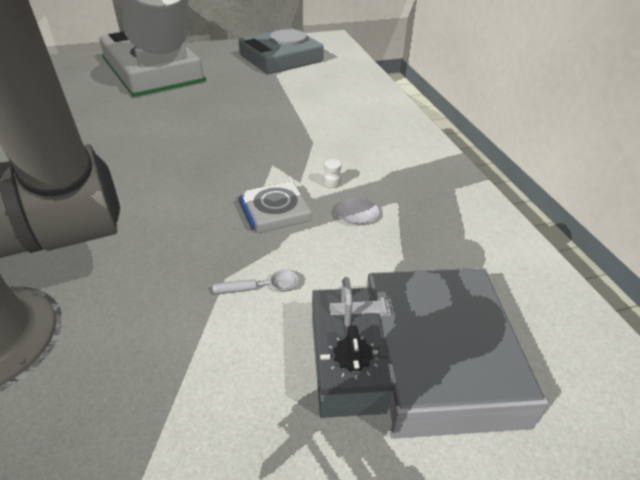

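```bash
python3 - <<'E'
import cv2
a=cv2.imread("pics/top0.png")[170:290,340:480]; cv2.imwrite("pics/topc.png",cv2.resize(a,None,fx=5,fy=5,interpolation=cv2.INTER_CUBIC))
a=cv2.imread("pics/side0.png")[270:420,300:460]; cv2.imwrite("pics/sidec.png",cv2.resize(a,None,fx=4,fy=4,interpolation=cv2.INTER_CUBIC))
E
```

```text
(no output)
```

View pics/topc.png

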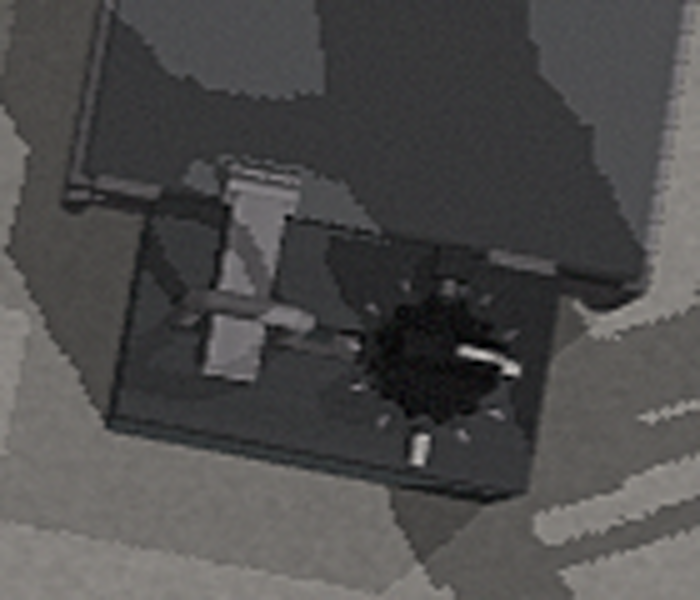

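View pics/sidec.png

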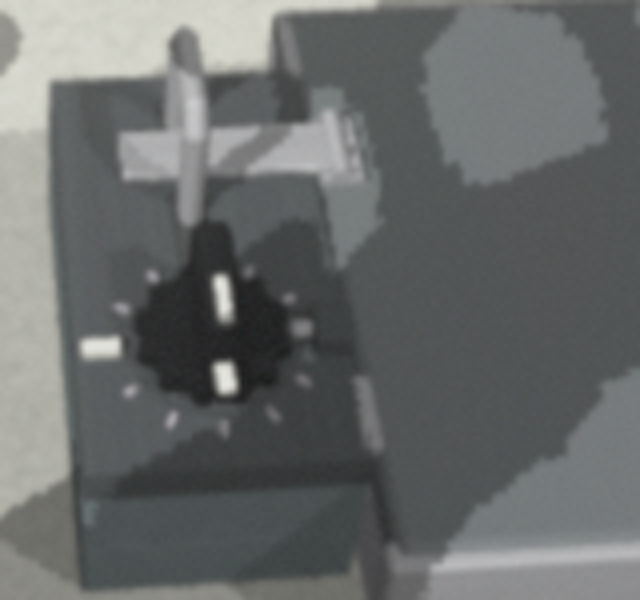

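```bash
cat > h.py <<'E'
from cell import robot
import numpy as np, cv2
def ray(cal,px,z):
    V=cal["view"];R=V[:3,:3];o=-R.T@V[:3,3]
    p=cv2.undistortPoints(np.array([[px]],float),cal["mtx"],None)[0,0]
    d=R.T@np.array([p[0],-p[1],-1.]); return o+d*(z-o[2])/d[2]
def proj(cal,P):
    P=np.atleast_2d(P);V=cal["view"];c=P@V[:3,:3].T+V[:3,3]
    q=np.c_[c[:,0],-c[:,1],-c[:,2]]; q=q@cal["mtx"].T; return q[:,:2]/q[:,2:]
def tri(pairs):
    A=[];b=[]
    for cal,px in pairs:
        V=cal["view"];R=V[:3,:3];o=-R.T@V[:3,3]
        p=cv2.undistortPoints(np.array([[px]],float),cal["mtx"],None)[0,0]
        d=R.T@np.array([p[0],-p[1],-1.]);d/=np.linalg.norm(d);M=np.eye(3)-np.outer(d,d);A.append(M);b.append(M@o)
    return np.linalg.lstsq(np.vstack(A),np.hstack(b),rcond=None)[0]
E
python3 - <<'E'
from h import *
t=robot.get_calibration("top");s=robot.get_calibration("side")
f=lambda x,y:(340+x/5,170+y/5)
g=lambda x,y:(300+x/4,270+y/4)
for n,p,z in [("FL",f(110,420),.075),("FR",f(520,493),.075),("ridge",f(420,447),.079),("line in",f(462,351),.117),("nose",f(512,370),.092),("reader",(220,256),.03),("vial",(192,189),.055),("pan",(249,184),.01),("bowl",(317,266),.005),("handle",(315,320),.005)]:
    print(n,ray(t,p,z).round(4))
for n,p,z in [("FL",g(52,80),.075),("FR",g(80,500),.075),("ridge",g(101,348),.079),("line0",g(220,275),.117),("line1",g(224,318),.117),("nose",g(226,380),.092),("reader",(275,201),.03),("vialtop",(333,162),.055),("pan",(357,211),.01),("bowl",(286,280),.005),("handle",(215,288),.005)]:
    print(n,ray(s,p,z).round(4))
E
```

```text
FL [ 0.5107 -0.1039  0.075 ]
FR [ 0.477 -0.275  0.075]
ridge [ 0.4967 -0.2332  0.079 ]
line in [ 0.5325 -0.245   0.117 ]
nose [ 0.5271 -0.2704  0.092 ]
reader [0.5158 0.2042 0.03  ]
vial [0.6615 0.2623 0.055 ]
pan [0.6806 0.1434 0.01  ]
bowl [ 0.4921 -0.008   0.005 ]
handle [ 0.3735 -0.0017  0.005 ]
FL [ 0.5125 -0.1047  0.075 ]
FR [ 0.4708 -0.2848  0.075 ]
ridge [ 0.4934 -0.2332  0.079 ]
line0 [ 0.5311 -0.2421  0.117 ]
line1 [ 0.5265 -0.2587  0.117 ]
nose [ 0.5265 -0.2654  0.092 ]
reader [0.517  0.1988 0.03  ]
vialtop [0.6658 0.2729 0.055 ]
pan [0.6799 0.1459 0.01  ]
bowl [ 0.4907 -0.0051  0.005 ]
handle [0.3658 0.0095 0.005 ]
```

```bash
cat >> h.py <<'E'
from scipy.spatial.transform import Rotation as Ro
def tool():
    o=robot.observe(); return o, np.array(o["tool_pos"]), Ro.from_euler("xyz",o["tool_rot"]).as_matrix()
def plan(target, jaw_dir_deg=None, down=True):
    o,p,R=tool(); d=R.T@(np.array(target)-p)
    ya=np.degrees(np.arctan2(R[1,1],R[0,1]))
    print("pos",p.round(4),"jaw",round(ya,2),"q6",round(o["qpos"][5],3),"open",round(o["opening"],4),"F",np.round(o["contact_force"],1),"t",round(o["time"],2),"tilt",np.round(R[:,0],3))
    print("tool shift mm",(d*1000).round(1))
    if jaw_dir_deg is not None:
        e=-(jaw_dir_deg-ya); e=(e+180)%360-180; print("turn about tool x deg",round(e,2))
E
python3 - <<'E'
from h import *
plan([.532,-.241,.25],-11.5)
o,p,R=tool(); print(R.round(3)); V=robot.get_calibration("wrist")["view"]; print(-V[:3,:3].T@V[:3,3]-p, R.T@(-V[:3,:3].T@V[:3,3]-p), R.T@-V[2,:3])
E
```

```text
pos [ 0.1495 -0.5033  0.2267] jaw -73.45 q6 -0.146 open 0.0916 F [-0.3  0.3 -0.1] t 1.8 tilt [-0. -0. -1.]
tool shift mm [ -23.3 -142.5 -441.3]
turn about tool x deg -61.95
[[-0.     0.285 -0.959]
 [-0.    -0.959 -0.285]
 [-1.     0.     0.   ]]
[0.0760669  0.02305881 0.15887186] [-0.15887589 -0.00042211 -0.07947592] [9.56358933e-01 4.26608169e-04 2.92194131e-01]
```

```bash
cat >> h.py <<'E'
def rows(target,turn,n=10,opening=1):
    o,p,R=tool(); w=(np.array(target)-p)/n
    for i in range(n):
        Ri=R@Ro.from_euler("x",turn/n*i,degrees=True).as_matrix()
        print(list((Ri.T@w).round(4))+[round(turn/n,2),opening])
E
python3 - <<'E'
from h import *
rows([.532,-.241,.25],-62)
E
```

```text
[np.float64(-0.0023), np.float64(-0.0142), np.float64(-0.0441), -6.2, 1]
[np.float64(-0.0023), np.float64(-0.0094), np.float64(-0.0454), -6.2, 1]
[np.float64(-0.0023), np.float64(-0.0044), np.float64(-0.0462), -6.2, 1]
[np.float64(-0.0023), np.float64(0.0006), np.float64(-0.0464), -6.2, 1]
[np.float64(-0.0023), np.float64(0.0056), np.float64(-0.046), -6.2, 1]
[np.float64(-0.0023), np.float64(0.0105), np.float64(-0.0452), -6.2, 1]
[np.float64(-0.0023), np.float64(0.0153), np.float64(-0.0438), -6.2, 1]
[np.float64(-0.0023), np.float64(0.02), np.float64(-0.0419), -6.2, 1]
[np.float64(-0.0023), np.float64(0.0244), np.float64(-0.0395), -6.2, 1]
[np.float64(-0.0023), np.float64(0.0285), np.float64(-0.0366), -6.2, 1]
```

>>> play_rows:
  moves:
    - [[-0.002,-0.014,-0.044,-6.2,-0.4],[-0.002,-0.009,-0.045,-6.2,-0.4],[-0.002,-0.004,-0.046,-6.2,-0.4],[-0.002,0.001,-0.046,-6.2,-0.4],[-0.002,0.006,-0.046,-6.2,-0.4],[-0.002,0.01,-0.045,-6.2,-0.4],[-0.002,0.015,-0.044,-6.2,-0.4],[-0.002,0.02,-0.042,-6.2,-0.4],[-0.002,0.024,-0.039,-6.2,-0.4],[-0.002,0.028,-0.037,-6.2,-0.4]]

```text
time: 2.8
tool_pos: [0.5364, -0.2314, 0.2471]
tool_rot: [0.362, 1.567, -1.378]
contact_force: [-0.2, -0.5, -0.4]
opening: 0.0279
```

```bash
python3 - <<'E'
from h import *
plan([.532,-.241,.25],-11.5)
im=robot.read_camera("wrist"); cv2.imwrite("pics/w1.png",im[:,:,::-1])
c=robot.get_calibration("wrist"); print(c["view"].tolist())
for l in ["dial_grip","dial_pointer","shackle_bar","index_ridge"]:
        print(l,[( np.round(d["point"],1),round(d["score"],2)) for d in robot.spot_in("wrist",l)[:2]])
plan([.532,-.241,.25],-11.5)
E
```

```text
pos [ 0.5364 -0.2314  0.2471] jaw -9.69 q6 -0.367 open 0.0279 F [-0.2 -0.5 -0.4] t 2.8 tilt [ 0.001 -0.004 -1.   ]
tool shift mm [-2.9 -2.7 10.2]
turn about tool x deg 1.81
[[0.9873819001375461, -0.1583072874253189, 0.003973163576842821, -0.5716039850393607], [0.15255169201722105, 0.9441533401892488, -0.2920658341404716, 0.17372188441403102], [0.04248487429019671, 0.28898663110518447, 0.9563899636126596, -0.3690527445328815], [0.0, 0.0, 0.0, 1.0]]
dial_grip [(array([308.5, 227.2]), 0.92)]
dial_pointer [(array([315.7, 232.3]), 0.84)]
shackle_bar [(array([314.9, 141.6]), 0.61)]
index_ridge [(array([440. , 169.2]), 0.6)]
pos [ 0.5347 -0.2328  0.2466] jaw -9.96 q6 -0.366 open 0.0274 F [-0.8 -0.6 -0.7] t 3.05 tilt [-0.    -0.003 -1.   ]
tool shift mm [-3.4 -1.2  8.5]
turn about tool x deg 1.54
```

View pics/w1.png

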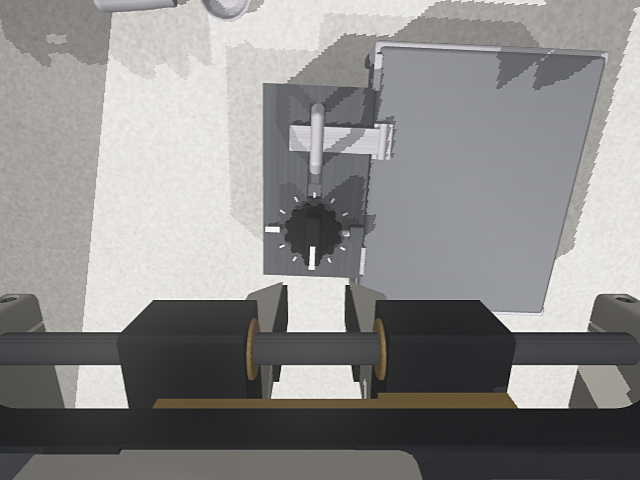

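```bash
python3 - <<'E'
from h import *
import json
c=robot.get_calibration("wrist")
im=robot.read_camera("wrist"); cv2.imwrite("pics/w2.png",im[:,:,::-1])
np.savez("w2.npz",mtx=c["mtx"],view=c["view"])
plan([.532,-.241,.25],-11.5)
a=im[75:285,255:405,::-1]; cv2.imwrite("pics/w2c.png",cv2.resize(a,None,fx=2.8*1,fy=2.8,interpolation=cv2.INTER_CUBIC)); 
a=im[185:285,255:405,::-1]; cv2.imwrite("pics/w2d.png",cv2.resize(a,None,fx=5,fy=5,interpolation=cv2.INTER_CUBIC))
a=im[75:195,255:405,::-1]; cv2.imwrite("pics/w2e.png",cv2.resize(a,None,fx=5,fy=5,interpolation=cv2.INTER_CUBIC))
E
```

```text
pos [ 0.5342 -0.2334  0.2467] jaw -10.04 q6 -0.366 open 0.0277 F [-1.  -0.3 -0.5] t 3.1 tilt [-0.    -0.003 -1.   ]
tool shift mm [-3.3 -0.9  7.9]
turn about tool x deg 1.46
```

View pics/w2d.png

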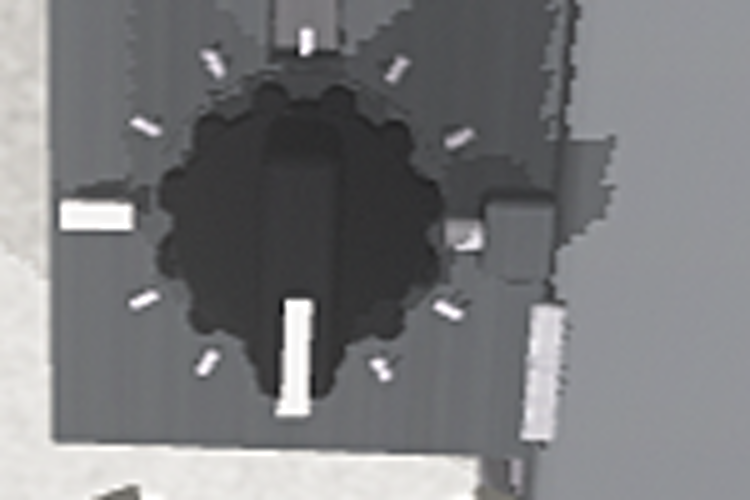

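View pics/w2e.png

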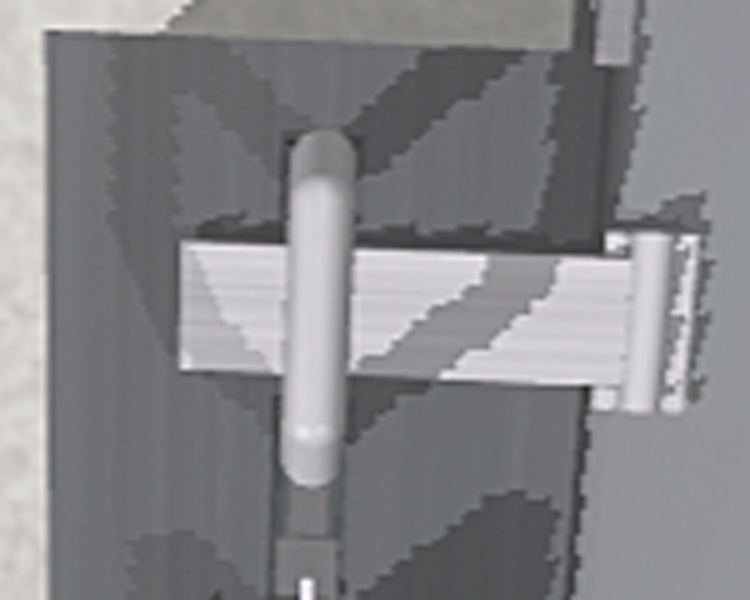

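```bash
python3 - <<'E'
from h import *
c=dict(np.load("w2.npz"))
d=lambda x,y:(255+x/5,185+y/5)
e=lambda x,y:(255+x/5,75+y/5)
P={}
for n,p,z in [("FL",e(46,30),.075),("FR",d(53,440),.075),("ridge",d(97,214),.079),("linein",d(300,300),.117),("nosetip",d(293,413),.092),("barA",e(322,180),.126),("barB",e(315,430),.126),("bartopback",d(303,135),.117)]:
    P[n]=ray(c,p,z); print(n,P[n].round(4))
v=P["FL"]-P["FR"];print("yaw FE",np.degrees(np.arctan2(-v[0],v[1])),np.linalg.norm(v))
v=P["barA"]-P["barB"];print("yaw bar",np.degrees(np.arctan2(-v[0],v[1])),np.linalg.norm(v))
v=P["bartopback"]-P["linein"];print("yaw dialbar",np.degrees(np.arctan2(-v[0],v[1])),np.linalg.norm(v))
yaw=np.radians(-11.3);X=np.array([np.cos(yaw),np.sin(yaw),0]);Y=np.array([-np.sin(yaw),np.cos(yaw),0])
print("dial from ridge",P["ridge"]+.038*X, "from edges",(P["FL"]+P["FR"])/2+.048*X-.04*Y)
print("shackle mid from edges",(P["FL"]+P["FR"])/2+.048*X+.044*Y,"from bar",(P["barA"]+P["barB"])/2)
# overlay
D=P["ridge"]+.038*X
D[2]=.117; pts=[D-.022*Y,D+.022*Y,D-.022*Y+.007*X,D-.022*Y-.007*X]
print("bar ends px",((proj(c,pts)-[255,185])*5).round(0))
E
```

```text
FL [ 0.5125 -0.105   0.075 ]
FR [ 0.476  -0.2772  0.075 ]
ridge [ 0.495  -0.2321  0.079 ]
linein [ 0.5321 -0.2438  0.117 ]
nosetip [ 0.5255 -0.2734  0.092 ]
barA [ 0.5539 -0.1395  0.126 ]
barB [ 0.5467 -0.1748  0.126 ]
bartopback [ 0.5376 -0.2157  0.117 ]
yaw FE -11.970333130503015 0.17607234098493743
yaw bar -11.50733059641375 0.036057059412114185
yaw dialbar -11.002154142301237 0.02861135153501885
dial from ridge [ 0.53223093 -0.23957101  0.079     ] from edges [ 0.53348656 -0.23973399  0.075     ]
shackle mid from edges [ 0.54994604 -0.15736235  0.075     ] from bar [ 0.5502537  -0.15712189  0.126     ]
bar ends px [[294. 398.]
 [299. 149.]
 [334. 399.]
 [253. 397.]]
```

```bash
python3 - <<'E'
from h import *
plan([.5327,-.2396,.091],-11.7)
E
```

```text
pos [ 0.5342 -0.2334  0.2467] jaw -10.04 q6 -0.366 open 0.0277 F [-1.  -0.3 -0.5] t 3.1 tilt [-0.    -0.003 -1.   ]
tool shift mm [155.7  -0.5   5.9]
turn about tool x deg 1.66
```

>>> play_rows:
  moves:
    - [[0.01,0,0.003,0.9,-0.4],[0.02,0,0.003,0.8,-0.4],[0.02,0,0,0,-0.4],[0.02,0,0,0,-0.4],[0.02,0,0,0,-0.4],[0.01,0,0,0,-0.4],[0,0,0,0,-0.4],[0,0,0,0,-0.4],[0,0,0,0,-0.4],[0,0,0,0,-0.4]]

```text
time: 4.1
tool_pos: [0.526, -0.2501, 0.1433]
tool_rot: [0.416, 1.565, -1.386]
contact_force: [-0.6, 0.1, -0.2]
opening: 0.0276
```

```bash
python3 - <<'E'
from h import *
plan([.5327,-.2396,.091],-11.7)
E
```

```text
pos [ 0.526  -0.2501  0.1433] jaw -13.2 q6 -0.34 open 0.0276 F [-0.6  0.1 -0.2] t 4.1 tilt [ 0.001 -0.006 -1.   ]
tool shift mm [ 52.2   4.  -12.1]
turn about tool x deg -1.5
```

>>> play_rows:
  moves:
    - [[0.0,0.002,-0.006,-0.8,-0.4],[0.0,0.002,-0.006,-0.7,-0.4],[0,0,0,0,-0.4],[0,0,0,0,-0.4],[0,0,0,0,-0.4],[0,0,0,0,-0.4],[0,0,0,0,-0.4],[0,0,0,0,-0.4],[0,0,0,0,-0.4],[0,0,0,0,-0.4]]

```text
time: 5.1
tool_pos: [0.5341, -0.2383, 0.1451]
tool_rot: [0.676, 1.562, -1.096]
contact_force: [-0.1, 0.3, 0.4]
opening: 0.0274
```

```bash
python3 - <<'E'
from h import *
plan([.5327,-.2396,.091],-11.7)
E
```

```text
pos [ 0.5341 -0.2383  0.1451] jaw -11.51 q6 -0.345 open 0.0274 F [-0.1  0.3  0.4] t 5.1 tilt [ 0.004 -0.008 -1.   ]
tool shift mm [54.1 -1.4  1.2]
turn about tool x deg 0.19
```

>>> play_rows:
  moves:
    - [[0.01,-0.001,0.001,0,-0.4],[0.01,0,0,0,-0.4],[0.01,0,0,0,-0.4],[0.01,0,0,0,-0.4],[0.005,0,0,0,-0.4],[0,0,0,0,-0.4],[0,0,0,0,-0.4],[0,0,0,0,-0.4],[0,0,0,0,-0.4],[0,0,0,0,-0.4]]

```text
time: 6.1
tool_pos: [0.5327, -0.2394, 0.0953]
tool_rot: [0.59, 1.563, -1.182]
contact_force: [-0.1, -0.3, 0.6]
opening: 0.0272
```

```bash
python3 - <<'E'
from h import *
plan([.5327,-.2396,.091],-11.7)
E
```

```text
pos [ 0.5327 -0.2394  0.0953] jaw -11.52 q6 -0.347 open 0.0272 F [-0.1 -0.3  0.6] t 6.1 tilt [ 0.003 -0.007 -1.   ]
tool shift mm [ 4.3 -0.   0.1]
turn about tool x deg 0.18
```

>>> play_rows:
  moves:
    - [[0.003,0,0,0.2,-0.4],[0,0,0,0,-1],[0,0,0,0,-1],[0,0,0,0,-1],[0,0,0,0,-1],[0,0,0,0,-1],[0,0,0,0,-1],[0,0,0,0,-1],[0,0,0,0,-1],[0,0,0,0,-1]]
  grip_force: 25

```text
time: 7.1
tool_pos: [0.5323, -0.2395, 0.0927]
tool_rot: [0.527, 1.563, -1.249]
contact_force: [-1.3, -0.1, 1.0]
opening: 0.014
```

```bash
python3 - <<'E'
from h import *
plan([.5327,-.2396,.091],-101.7)
E
```

```text
pos [ 0.5323 -0.2395  0.0927] jaw -11.74 q6 -0.343 open 0.014 F [-1.3 -0.1  1. ] t 7.1 tilt [ 0.002 -0.007 -1.   ]
tool shift mm [1.7 0.4 0. ]
turn about tool x deg 89.96
```

>>> play_rows:
  moves:
    - [[0,0,0,3,-1],[0,0,0,5,-1],[0,0,0,5,-1],[0,0,0,5,-1],[0,0,0,5,-1],[0,0,0,5,-1],[0,0,0,5,-1],[0,0,0,5,-1],[0,0,0,3,-1],[0,0,0,0,-1]]

```text
time: 8.1
tool_pos: [0.5317, -0.2405, 0.0928]
tool_rot: [0.937, 1.559, -1.572]
contact_force: [-1.2, 0.5, 1.0]
opening: 0.0151
```

```bash
python3 - <<'E'
from h import *
plan([.5327,-.2396,.0927],-101.7)
E
```

```text
pos [ 0.5317 -0.2405  0.0928] jaw -53.73 q6 0.394 open 0.0151 F [-1.2  0.5  1. ] t 8.1 tilt [-0.    -0.012 -1.   ]
tool shift mm [ 0.1 -0.1 -1.3]
turn about tool x deg 47.97
```

>>> play_rows:
  moves:
    - [[0,0,-0.001,4,-1],[0,0,0,6,-1],[0,0,0,6,-1],[0,0,0,6,-1],[0,0,0,6,-1],[0,0,0,6,-1],[0,0,0,6,-1],[0,0,0,5,-1],[0,0,0,0,-1],[0,0,0,0,-1]]

```text
time: 9.1
tool_pos: [0.5326, -0.2403, 0.0929]
tool_rot: [1.747, 1.558, -1.559]
contact_force: [0.2, -0.0, 0.8]
opening: 0.0138
```

```bash
python3 - <<'E'
from h import *
plan([.5327,-.2396,.0927],-101.7)
im=robot.read_camera("side"); a=im[320:390,320:400,::-1]; cv2.imwrite("pics/s3.png",cv2.resize(a,None,fx=7,fy=7,interpolation=cv2.INTER_CUBIC))
E
```

```text
pos [ 0.5326 -0.2403  0.0929] jaw -99.39 q6 1.192 open 0.0138 F [ 0.2 -0.   0.8] t 9.1 tilt [ 0.    -0.013 -1.   ]
tool shift mm [ 0.2 -0.7  0. ]
turn about tool x deg 2.31
```

View pics/s3.png

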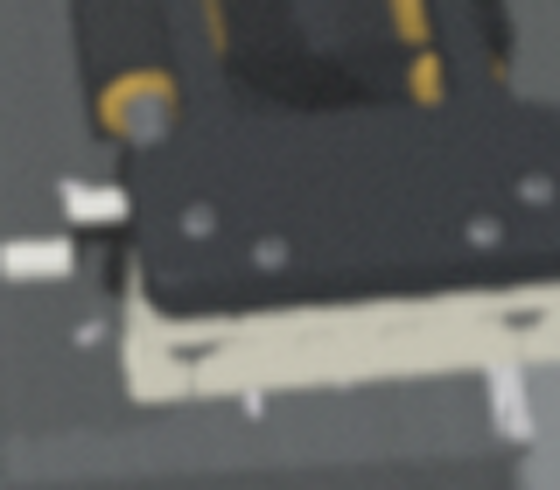

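>>> play_rows:
  moves:
    - [[0,0,0,2,-1],[0,0,0,0,-1],[0,0,0,0,-1],[0,0,0,0,-0.4],[0,0,0,0,-0.4],[0,0,0,0,-0.4],[0,0,0,0,-0.4],[0,0,0,0,-0.4],[0,0,0,0,-0.4],[0,0,0,0,-0.4]]

```text
time: 10.15
tool_pos: [0.5336, -0.2403, 0.093]
tool_rot: [1.93, 1.557, -1.402]
contact_force: [-0.4, 0.9, -1.2]
opening: 0.0275
```

>>> play_rows:
  moves:
    - [[-0.01,0,0,0,-0.4],[-0.02,0,0,0,-0.4],[-0.03,0,0,-4,-0.4],[-0.03,0,0,-8,-0.4],[-0.03,0,0,-8,-0.4],[0,0,0,-8,-0.4],[0,0,0,-8,-0.4],[0,0,0,-8,-0.4],[0,0,0,-4,-0.4],[0,0,0,0,-0.4]]

```text
time: 11.15
tool_pos: [0.5338, -0.2388, 0.2262]
tool_rot: [1.351, 1.552, -1.109]
contact_force: [-0.3, -0.6, 0.5]
opening: 0.0273
```

```bash
python3 - <<'E'
from h import *
c=robot.get_calibration("wrist")
im=robot.read_camera("wrist"); cv2.imwrite("pics/w4.png",im[:,:,::-1])
im=robot.read_camera("side"); a=im[320:390,320:400,::-1]; cv2.imwrite("pics/s4.png",cv2.resize(a,None,fx=7,fy=7,interpolation=cv2.INTER_CUBIC))
plan([.550,-.1573,.20],-11.7)
E
```

```text
pos [ 0.5338 -0.2388  0.2259] jaw -51.09 q6 0.348 open 0.0275 F [0.3 0.2 0.2] t 11.25 tilt [ 0.008 -0.017 -1.   ]
tool shift mm [ 24.7 -53.7 -63.9]
turn about tool x deg -39.39
```

View pics/w4.png

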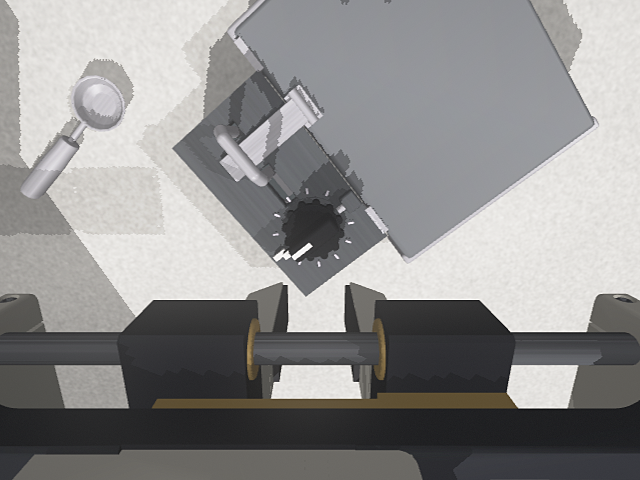

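View pics/s4.png

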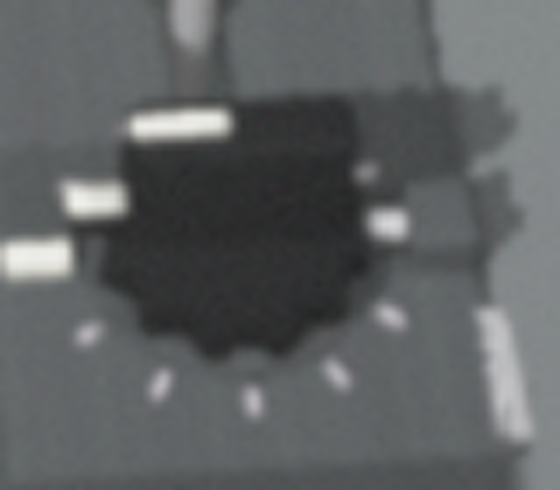

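```bash
python3 - <<'E'
from h import *
rows([.550,-.1573,.20],-39.4,6,-0.4)
E
```

```text
[np.float64(0.0041), np.float64(-0.009), np.float64(-0.0107), -6.57, -0.4]
[np.float64(0.0041), np.float64(-0.0077), np.float64(-0.0116), -6.57, -0.4]
[np.float64(0.0041), np.float64(-0.0063), np.float64(-0.0124), -6.57, -0.4]
[np.float64(0.0041), np.float64(-0.0048), np.float64(-0.013), -6.57, -0.4]
[np.float64(0.0041), np.float64(-0.0033), np.float64(-0.0135), -6.57, -0.4]
[np.float64(0.0041), np.float64(-0.0018), np.float64(-0.0138), -6.57, -0.4]
```

>>> play_rows:
  moves:
    - [[0.004,-0.009,-0.011,-6.6,-0.4],[0.004,-0.008,-0.012,-6.6,-0.4],[0.004,-0.006,-0.012,-6.6,-0.4],[0.004,-0.005,-0.013,-6.6,-0.4],[0.004,-0.003,-0.013,-6.6,-0.4],[0.004,-0.002,-0.014,-6.4,-0.4],[0,0,0,0,-0.4],[0,0,0,0,-0.4],[0,0,0,0,-0.4],[0,0,0,0,-0.4]]

```text
time: 12.25
tool_pos: [0.5499, -0.1565, 0.2015]
tool_rot: [0.663, 1.551, -1.11]
contact_force: [0.8, 0.2, -0.6]
opening: 0.0276
```

```bash
python3 - <<'E'
from h import *
c=robot.get_calibration("wrist")
im=robot.read_camera("wrist"); np.savez("w5.npz",**c)
plan([.550,-.1573,.104],-11.7)
a=im[110:340,250:400,::-1]; cv2.imwrite("pics/w5.png",cv2.resize(a,None,fx=5,fy=5,interpolation=cv2.INTER_CUBIC)[:,:][:1150][::2,::2])
cv2.imwrite("pics/w5f.png",im[:,:,::-1])
E
```

```text
pos [ 0.5499 -0.1565  0.2015] jaw -11.57 q6 -0.198 open 0.0279 F [-0.   0.5  0. ] t 12.3 tilt [ 0.009 -0.018 -1.   ]
tool shift mm [97.5 -0.9 -0.8]
turn about tool x deg 0.13
```

View pics/w5f.png

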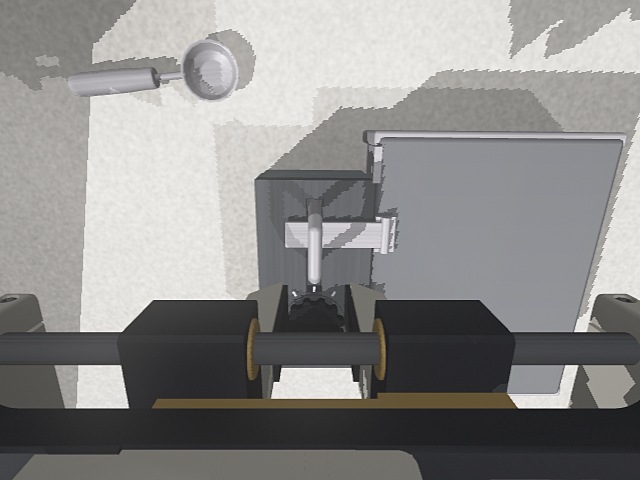

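>>> play_rows:
  moves:
    - [[0.008,-0.001,-0.001,0.1,-0.4],[0.015,0,0,0,-0.4],[0.015,0,0,0,-0.4],[0.015,0,0,0,-0.4],[0.015,0,0,0,-0.4],[0.012,0,0,0,-0.4],[0.007,0,0,0,-0.4],[0.003,0,0,0,-0.4],[0,0,0,0,-0.4],[0,0,0,0,-0.4]]

```text
time: 13.3
tool_pos: [0.5493, -0.1593, 0.1062]
tool_rot: [0.699, 1.55, -1.084]
contact_force: [0.9, -0.3, -0.1]
opening: 0.0272
```

```bash
python3 - <<'E'
from h import *
plan([.550,-.1573,.104],-11.7)
E
```

```text
pos [ 0.5493 -0.1593  0.1062] jaw -12.17 q6 -0.188 open 0.0272 F [ 0.9 -0.3 -0.1] t 13.3 tilt [ 0.01  -0.019 -1.   ]
tool shift mm [ 2.2  0.2 -2.1]
turn about tool x deg -0.47
```

>>> play_rows:
  moves:
    - [[0.002,0,-0.002,-0.4,-0.4],[0,0,0,0,-0.4],[0,0,0,0,-1],[0,0,0,0,-1],[0,0,0,0,-1],[0,0,0,0,-1],[0,0,0,0,-1],[0,0,0,0,-1],[0,0,0,0,-1],[0,0,0,0,-1]]
  grip_force: 45

```text
time: 14.3
tool_pos: [0.5508, -0.1574, 0.1059]
tool_rot: [0.788, 1.547, -0.987]
contact_force: [-0.1, -0.6, -0.3]
opening: 0.0084
```

```bash
python3 - <<'E'
from h import *
o,p,R=tool(); plan(p+[0,0,.06],-11.7)
E
```

```text
pos [ 0.5508 -0.1574  0.1059] jaw -11.73 q6 -0.192 open 0.0084 F [-0.1 -0.6 -0.3] t 14.3 tilt [ 0.013 -0.02  -1.   ]
tool shift mm [-60.   1.   1.]
turn about tool x deg -0.03
```

>>> play_rows:
  moves:
    - [[-0.004,0.0,0.0,0,-1],[-0.004,0.0001,0.0001,0,-1],[-0.004,0.0001,0.0001,0,-1],[-0.004,0.0001,0.0001,0,-1],[0,0,0,0,-1],[0,0,0,0,-1],[0,0,0,0,-1],[0,0,0,0,-1],[0,0,0,0,-1],[0,0,0,0,-1]]

```text
time: 15.3
tool_pos: [0.5501, -0.1572, 0.1224]
tool_rot: [0.729, 1.549, -1.047]
contact_force: [-0.3, 0.5, -2.2]
opening: 0.0084
```

```bash
python3 - <<'E'
from h import *
o,p,R=tool(); plan([.5506,-.1574,.107+.07],-11.7)
im=robot.read_camera("side"); a=im[260:400,290:430,::-1]; cv2.imwrite("pics/s6.png",cv2.resize(a,None,fx=4,fy=4,interpolation=cv2.INTER_CUBIC))
E
```

```text
pos [ 0.5501 -0.1572  0.1224] jaw -11.73 q6 -0.193 open 0.0084 F [-0.3  0.5 -2.2] t 15.3 tilt [ 0.011 -0.019 -1.   ]
tool shift mm [-54.6   1.4   1. ]
turn about tool x deg -0.03
```

View pics/s6.png

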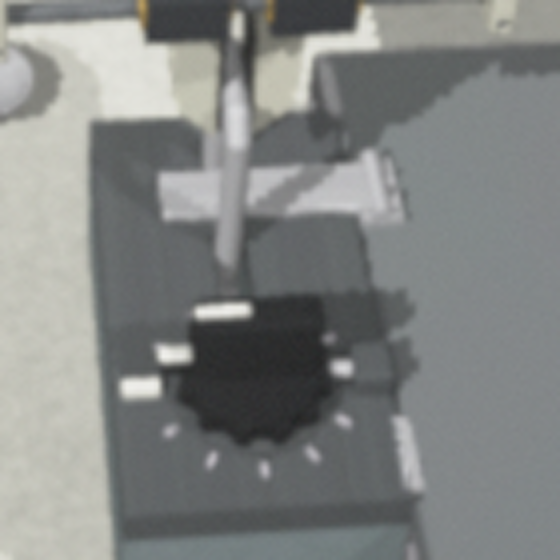

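>>> play_rows:
  moves:
    - [[-0.005,0.0001,0.0001,0,-1],[-0.007,0.0002,0.0001,0,-1],[-0.007,0.0002,0.0001,0,-1],[-0.007,0.0002,0.0001,0,-1],[-0.007,0.0002,0.0001,0,-1],[-0.007,0.0002,0.0001,0,-1],[-0.007,0.0002,0.0001,0,-1],[-0.005,0,0,0,-1],[0,0,0,0,-1],[0,0,0,0,-1]]

```text
time: 16.35
tool_pos: [0.5511, -0.1573, 0.1804]
tool_rot: [0.786, 1.547, -0.99]
contact_force: [0.3, 0.6, -2.3]
opening: 0.0086
```

```bash
python3 - <<'E'
from h import *
o,p,R=tool(); plan([.5506,-.1574,.107+.07],-11.7)
im=robot.read_camera("side");cv2.imwrite("pics/s7.png",im[:,:,::-1])
E
```

```text
pos [ 0.5511 -0.1573  0.1804] jaw -11.73 q6 -0.194 open 0.0086 F [ 0.3  0.6 -2.3] t 16.35 tilt [ 0.013 -0.02  -1.   ]
tool shift mm [ 3.4 -0.5  0.2]
turn about tool x deg -0.03
```

View pics/s7.png

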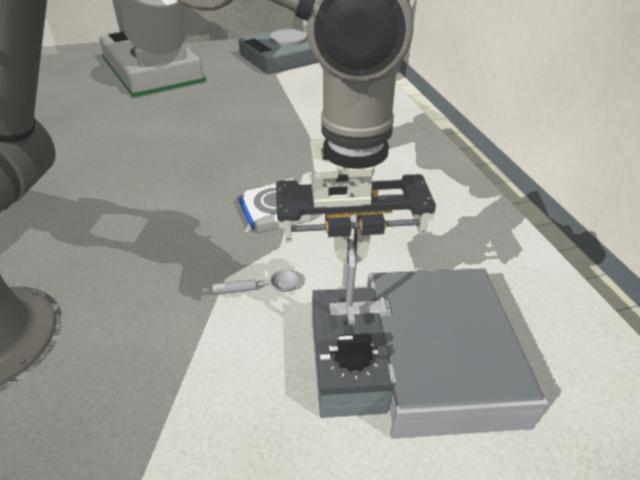

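```bash
python3 - <<'E'
import cv2
a=cv2.imread("pics/top0.png")[215:295,180:265]; cv2.imwrite("pics/topr.png",cv2.resize(a,None,fx=7,fy=7,interpolation=cv2.INTER_CUBIC))
a=cv2.imread("pics/side0.png")[175:235,230:320]; cv2.imwrite("pics/sider.png",cv2.resize(a,None,fx=7,fy=7,interpolation=cv2.INTER_CUBIC))
E
```

```text
(no output)
```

View pics/topr.png

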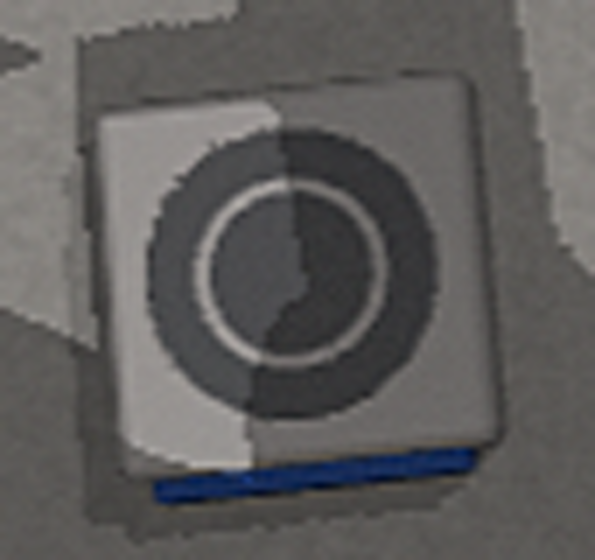

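View pics/sider.png

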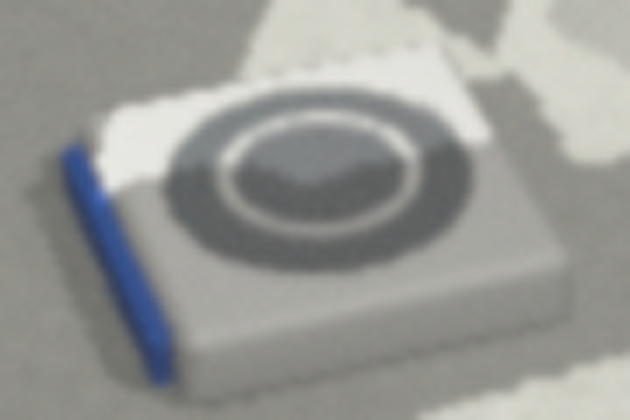

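```bash
python3 - <<'E'
from h import *
rows([.516,.10,.19],0,7,-1)
E
```

```text
[np.float64(-0.0022), np.float64(-0.0124), np.float64(-0.0349), 0.0, -1]
[np.float64(-0.0022), np.float64(-0.0124), np.float64(-0.0349), 0.0, -1]
[np.float64(-0.0022), np.float64(-0.0124), np.float64(-0.0349), 0.0, -1]
[np.float64(-0.0022), np.float64(-0.0124), np.float64(-0.0349), 0.0, -1]
[np.float64(-0.0022), np.float64(-0.0124), np.float64(-0.0349), 0.0, -1]
[np.float64(-0.0022), np.float64(-0.0124), np.float64(-0.0349), 0.0, -1]
[np.float64(-0.0022), np.float64(-0.0124), np.float64(-0.0349), 0.0, -1]
```

>>> play_rows:
  moves:
    - [[-0.008,0,0,0,-1],[-0.005,-0.003,-0.008,0,-1],[-0.001,-0.005,-0.015,0,-1],[-0.001,-0.008,-0.022,0,-1],[-0.001,-0.008,-0.022,0,-1],[-0.001,-0.008,-0.022,0,-1],[-0.001,-0.008,-0.022,0,-1],[-0.001,-0.008,-0.022,0,-1],[-0.001,-0.005,-0.015,0,-1],[0,-0.003,-0.008,0,-1]]

```text
time: 17.4
tool_pos: [0.5235, 0.0214, 0.198]
tool_rot: [0.796, 1.55, -0.979]
contact_force: [0.6, -0.2, -2.1]
opening: 0.0084
```

```bash
python3 - <<'E'
from h import *
t=robot.get_calibration("top");s=robot.get_calibration("side")
a=(221.9,253.9);b=(275.4,200)
print(ray(t,a,.03),ray(s,b,.03),tri([(t,a),(s,b)]))
plan([.5158,.2,.19],-11.7)
rows([.5158,.2,.19],0,7,-1)
E
```

```text
[0.52034885 0.20004859 0.03      ] [0.51856207 0.20197866 0.03      ] [0.51919186 0.19989108 0.03154225]
pos [0.5235 0.0214 0.198 ] jaw -11.7 q6 0.115 open 0.0084 F [ 0.6 -0.2 -2.1] t 17.4 tilt [ 0.011 -0.017 -1.   ]
tool shift mm [   4.8  -43.9 -173.5]
turn about tool x deg -0.0
[np.float64(0.0007), np.float64(-0.0063), np.float64(-0.0248), 0.0, -1]
[np.float64(0.0007), np.float64(-0.0063), np.float64(-0.0248), 0.0, -1]
[np.float64(0.0007), np.float64(-0.0063), np.float64(-0.0248), 0.0, -1]
[np.float64(0.0007), np.float64(-0.0063), np.float64(-0.0248), 0.0, -1]
[np.float64(0.0007), np.float64(-0.0063), np.float64(-0.0248), 0.0, -1]
[np.float64(0.0007), np.float64(-0.0063), np.float64(-0.0248), 0.0, -1]
[np.float64(0.0007), np.float64(-0.0063), np.float64(-0.0248), 0.0, -1]
```

>>> play_rows:
  moves:
    - [[0,-0.003,-0.012,0,-1],[0,-0.005,-0.02,0,-1],[0,-0.006,-0.025,0,-1],[0,-0.006,-0.025,0,-1],[0,-0.006,-0.025,0,-1],[0,-0.005,-0.02,0,-1],[0,-0.004,-0.014,0,-1],[0,-0.002,-0.008,0,-1],[0,0,0,0,-1],[0,0,0,0,-1]]

```text
time: 18.4
tool_pos: [0.5154, 0.1849, 0.1947]
tool_rot: [0.776, 1.55, -1.0]
contact_force: [0.5, -0.2, -2.4]
opening: 0.0086
```

```bash
python3 - <<'E'
from h import *
plan([.5195,.2005,.156],-11.7)
for n in ["wrist","side","top"]:
    im=robot.read_camera(n);cv2.imwrite(f"pics/{n}8.png",im[:,:,::-1])
E
```

```text
pos [0.5154 0.1849 0.1947] jaw -11.74 q6 0.428 open 0.0086 F [ 0.5 -0.2 -2.4] t 18.4 tilt [ 0.011 -0.017 -1.   ]
tool shift mm [ 38.5   0.3 -16.7]
turn about tool x deg -0.04
```

View pics/wrist8.png

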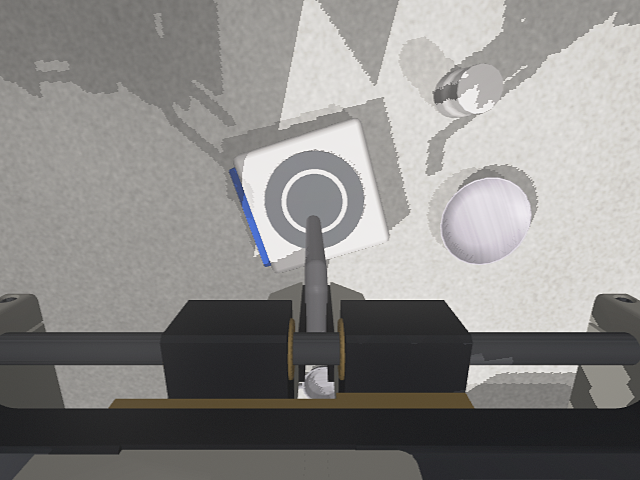

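View pics/side8.png

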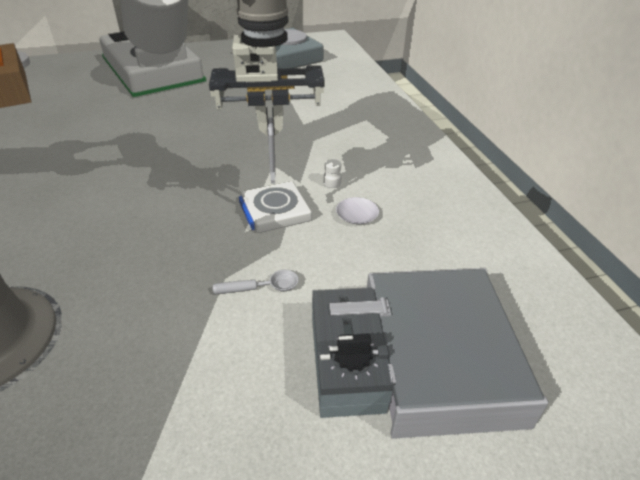

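>>> play_rows:
  moves:
    - [[0.003,0,-0.003,0,-1],[0.006,0,-0.004,0,-1],[0.006,0,-0.004,0,-1],[0.006,0,-0.004,0,-1],[0.006,0,-0.001,0,-1],[0.005,0,0,0,-1],[0.003,0,0,0,-1],[0.001,0,0,0,-1],[0,0,0,0,-1],[0,0,0,0,-1]]

```text
time: 19.55
tool_pos: [0.5196, 0.1991, 0.1545]
tool_rot: [0.709, 1.551, -1.071]
contact_force: [0.8, 1.0, -1.9]
opening: 0.0084
```

```bash
python3 - <<'E'
from h import *
plan([.5195,.2005,.156],-11.7)
c=robot.get_calibration("wrist"); np.savez("w9.npz",**c)
im=robot.read_camera("wrist");cv2.imwrite("pics/wrist9.png",im[:,:,::-1])
a=im[120:300,230:410,::-1]; cv2.imwrite("pics/w9c.png",cv2.resize(a,None,fx=3.3,fy=3.3,interpolation=cv2.INTER_CUBIC))
im=robot.read_camera("side")
a=im[80:240,210:370,::-1]; cv2.imwrite("pics/s9c.png",cv2.resize(a,None,fx=3.7,fy=3.7,interpolation=cv2.INTER_CUBIC))
plan([.5195,.2005,.156],-11.7)
E
```

```text
pos [0.5196 0.1991 0.1545] jaw -11.94 q6 0.457 open 0.0084 F [ 0.8  1.  -1.9] t 19.55 tilt [ 0.01  -0.018 -1.   ]
tool shift mm [-1.5 -0.4 -1.3]
turn about tool x deg -0.24
pos [0.5197 0.1992 0.1546] jaw -11.94 q6 0.457 open 0.0085 F [-0.1 -0.2 -1.9] t 19.65 tilt [ 0.01  -0.018 -1.   ]
tool shift mm [-1.4 -0.4 -1.2]
turn about tool x deg -0.24
```

View pics/w9c.png

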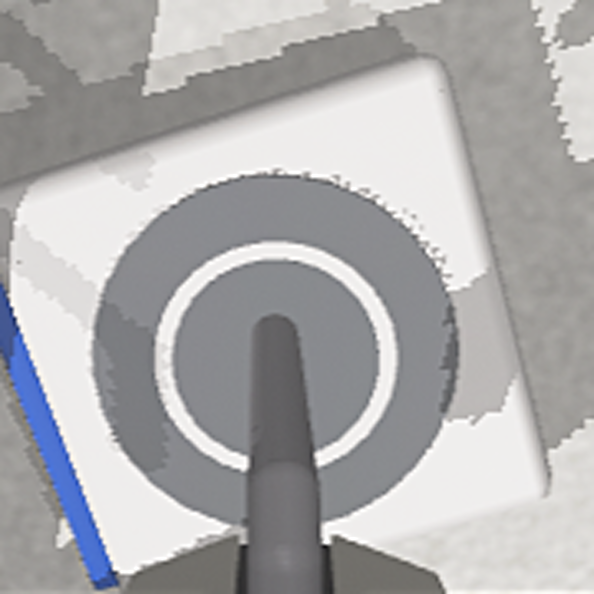

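View pics/s9c.png

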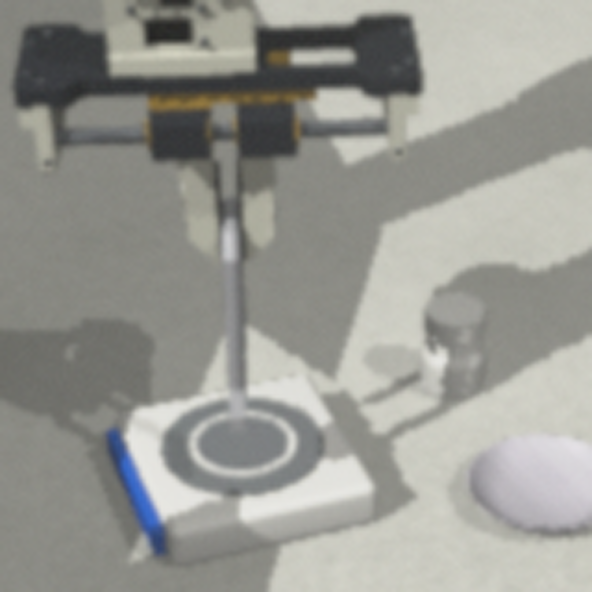

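```bash
python3 - <<'E'
from h import *
w=dict(np.load("w9.npz"));s=robot.get_calibration("side")
print("reader wrist",ray(w,(313,227.6),.03), ray(w,(230+275/3.3,120+357/3.3),.03))
y=np.radians(-11.7);Y=np.array([-np.sin(y),np.cos(y),0]);O=np.array([.5195,.1992,.0786])
P=[O+.022*Y,O+.027*Y,O-.022*Y,O-.052*Y,O+[0,0,.093]]
print("wrist pred",((proj(w,P)-[230,120])*3.3).round()); print("side pred",((proj(s,P)-[210,80])*3.7).round())
E
```

```text
reader wrist [0.51984248 0.20308302 0.03      ] [0.52000674 0.20253993 0.03      ]
wrist pred [[277. 333.]
 [276. 309.]
 [278. 530.]
 [279. 653.]
 [282. 662.]]
side pred [[240. 352.]
 [240. 347.]
 [241. 398.]
 [242. 431.]
 [233. 223.]]
```

>>> play_rows:
  moves:
    - [[-0.001,0,-0.002,0,-1],[0,0,0,0,-1],[0,0,0,0,-1],[0,0,0,0,-1],[0,0,0,0,-1],[0,0,0,0,-1],[0,0,0,0,-1],[0,0,0,0,-1],[0,0,0,0,-1],[0,0,0,0,-1]]

```text
time: 20.65
tool_pos: [0.5204, 0.2013, 0.1564]
tool_rot: [0.784, 1.55, -0.996]
contact_force: [0.2, 0.0, -2.1]
opening: 0.0085
```

```bash
python3 - <<'E'
from h import *
im=robot.read_camera("side");cv2.imwrite("pics/s10.png",im[:,:,::-1])
a=im[320:390,320:400,::-1]; cv2.imwrite("pics/s10c.png",cv2.resize(a,None,fx=7,fy=7,interpolation=cv2.INTER_CUBIC))
plan([.5197,.2015,.156],-11.7)
print(robot.observe()["qvel"].round(3))
E
```

```text
pos [0.5204 0.2013 0.1564] jaw -11.95 q6 0.461 open 0.0088 F [-0.5 -0.6 -1.7] t 20.7 tilt [ 0.011 -0.017 -1.   ]
tool shift mm [ 0.3 -0.7 -0. ]
turn about tool x deg -0.25
[ 0.001 -0.001 -0.002 -0.001 -0.002 -0.001]
```

View pics/s10.png

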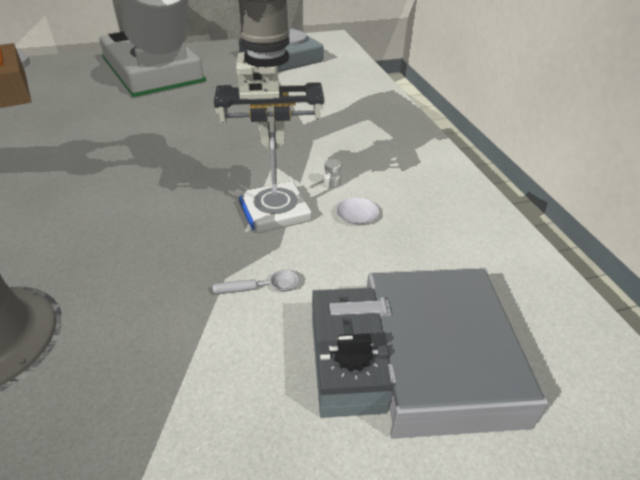

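View pics/s10c.png

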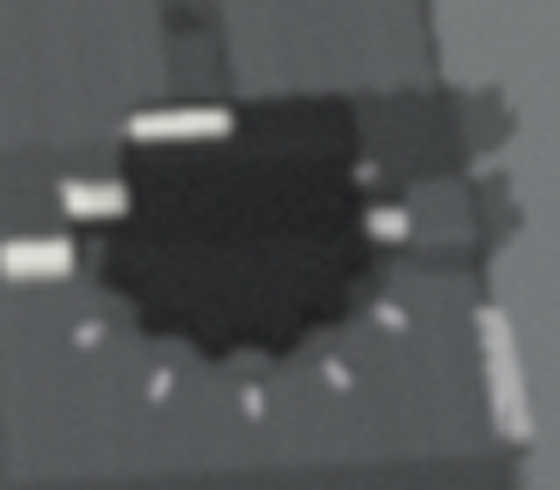

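The side view shows the dial still on the index ridge, at about (335, 355). The shackle hangs upright over the pad at about (275, 190), the bystanders haven't moved and the arm is still.

```bash
python3 -c "
from cell import robot
print(robot.hand_in())"
```

```text
the job is handed in; nothing more can be done
None
```

The job is handed in; hand-in gives no verdict. I turned the dial 90° clockwise to the index ridge and released it. Then I pulled the shackle straight up out of the lock and carried it to the reader, where the arm is holding it.

**Dial:** The last side picture shows the pointer in line with the ridge, unchanged since I let go. The shackle also came out freely, with only about 2 N on the wrist, which is its own weight.

**Shackle:**
- It hangs upright by eye, with its legs down and the arm still. The tool is tilted about 1.2°, but it had that same tilt when it gripped the shackle, so the shackle itself should be straight.
- Its origin works out to about 80 mm above the work surface, 50 mm above the pad, and within about 1–2 mm of the pad's middle. This is worked out from the grip height, not measured directly.
- The camera estimates of the reader's middle differed by up to 3 mm, so I used their rounded average.

**Gripper reading:** The opening reads about 8.5 mm on the 10 mm bar, probably because the pads give a little. The grip held steady throughout.

**Bystanders:** The vial, pan and spatula look unmoved in the side pictures. The robot's clock read about 20.7 s at the end, and I saw no high forces.

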